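# Clamp a sample under the screw press of a bench spectrometer

## Robot

A 6-joint arm with a two-finger parallel gripper is mounted at the origin on the work surface. World frame = base frame: x ahead of the robot, y to its left, z up, the work surface at z = 0. Lengths are in mm, angles in degrees, forces in N, time in s.
With the tool pointing down it reaches from about 350 to 850 mm from the base axis. Payload 8.1 kg.
Tool frame: the origin (TCP) lies at the very end of the fingers, on their centre line; the grasp point (between the pads) lies 19 mm behind it; z points along the fingers, y is the line along which they close (so a half turn about z gives the same grasp; the last joint's range is limited). The gripper opens to 85 mm and grips with 20 to 120 N. Pads are 22 mm wide; open, the fingers measure 114 mm over their backs; the gripper's body (76 mm by 85 mm) begins 54 mm behind the grasp point. The pads swing forward as they close: fully open they stand 13 mm farther back than shut.
Start: joints at [-77.315, 7.471, 85.268, -0, 87.261, -4.893], TCP at [181.226, -571.981, 231.292] pointing down, gripper open.
Joint ranges: [-169.43, 169.43], [-51.17, 129.36], [1.28, 143.12], [-76.62, 256.62], [0, 156.53], [-152.29, 152.29]. Speed limits (degrees/s): [136.94, 136.94, 159.86, 180, 180, 180].

## Interface

Orientations are given as [roll, pitch, yaw] about the fixed x, y, z axes, in that order (R = Rz(yaw) Ry(pitch) Rx(roll)).
In Python, from bench import * gives the robot as it stands.
- The arm moves only by the tool play_rows, never from a script. Its argument "increments" is a list of rows, each a list of 3 entries, a list of its own where there are three numbers: the gripper's target within -1 to 1 (fully open at 1, half-way at 0, shut at -1), then the shift along the tool's x, y, z in mm, then the turn about the tool's z in rad. A call has 1 to 12 rows; each row shifts and turns the commanded pose from where the row before left it, along the tool's axes as they then stand; what a row does not reach is not made up. A row lasts 1/12 s, in which the tool goes at most 41.7 mm and 7.16 degrees, less where a joint would pass 70% of its speed; a pose out of reach is approached as far as the arm can. A call is refused whole if a number of a shift passes 41.7 or a number of a turn 0.125, either way. A call with a gripper value outside its range is refused whole. The fingers move at their own pace and stop on an object; "force" is the grip in N (left out, the last holds). Time passes only in rows, so rows that do not move let the fingers close. It gives the time, the measured TCP pose, the force, the opening and the grip force at its end, in the units of the state.
- sense(): the state, without advancing time (a new reading comes with each control period).
- snapshot(name): name is "scene" or "top"; returns a dict with "color" (420x560x3 uint8, red, green, blue), "intrinsics" (3x3 intrinsics, pixels), "world_from_camera" (4x4, takes a point from camera to world coordinates). Camera axes: x right, y down, z forward; pixel columns grow to the right and rows downward; lengths in mm; the calibration is good to about 2 mm. A picture is of the moment at which its call begins. There is no depth.
- hand_in(): hands the job in; it is judged then, once.
Trained networks look in a picture, given as the dict that the camera call returned (one of the last four; its "shot" number tells which), for a name from the list of things; names that differ only in an ending like _2 or _b are one class to them, and where a whole thing is asked for, a point or a joint stands for the part that bears it (a point fixed in the world has none). Each returns a list of dicts, best first, with "p" (0 to 1); they miss things now and then, are a little off and sometimes report something else, mostly with a low value. They report only what shows in the picture. A call takes as long as a camera call. They do not tell look-alikes from the thing itself.
- find_in(query, picture): "xyz" ([x, y, z] in mm, in the coordinates of the camera as it stood for that picture, good to about 4 mm: the middle of the surface that is visible of it).
- regions_of(query, picture): "mask" (420x560 bool, what is visible of it).
- pinpoint(query, picture): "xyz" ([x, y, z] in mm, in the coordinates of the camera as it stood for that picture, good to about 4 mm: a listed point, or the origin of a listed thing).
The state is a dict: "time": time; "joint_pos": joint angles; "qd": joint speeds; "joint_efforts": joint torques, N m; "tool_pos": TCP position; "tcp_rot": TCP orientation; "ft_force": force on the tool from outside, world axes, zero at the start; "wrist_torque": the same for the moment, N m; "finger_gap": finger opening in mm; "grip_force": force on a finger pad.
Only numpy, scipy, OpenCV 4.12 (cv2) and the standard library are available. Lean on these libraries where they do the work, as an engineer would, in place of code of your own. Each camera call takes 0.05 s, during which the arm holds its last target. There are 200 camera calls.

## Task

Push the sample carriage fully home under the screw press by its red tab, then wind the black pressure knob clockwise until the anvil presses on the sample with about 25 newtons (never more than 40), and let go of it. Leave the vials and the beaker around it undisturbed.

Things in the scene. Friction and masses are not known exactly. Their poses are not given: they have to be found in the camera images.
- press: White bench instrument, fixed: a C-shaped screw press. Base 160 (x) by 200 (y) mm, 45 mm high; grey column at its -y end; grey arm 46 mm wide in x, reaching along +y over the middle to y = +20 mm, its top 150 mm above the table. Origin: centre of the base's underside, z up; the press axis is the vertical through it. The carriage is pushed along the press's -y.
- push_tab (a point): Centre of the outer (+y) face of the red upright tab on the carriage: 36 mm wide along the press's x, 10 mm thick along y, from 64 to 94 mm above the table; this point is 82 mm above the table and 105 mm (home) to 155 mm (out) from the press axis along the press's +y. Nothing stands outside the tab, above the base's 45 mm. Axes as the press.
- carriage (a joint): Travel of the aluminium sample carriage, m: 0 fully out, 0.050 fully home against its hard stop (sample under the anvil); it grows as the tab is pushed towards the press's -y. It slides with about 4 N of friction and stays where it is left. Fully home means within 1.5 mm of the stop. Home it before winding.
- knob_grip (a point): Point on the vertical axis of the round black knob (44 mm in diameter, 30 mm high), 18 mm above its underside: the height to grip, at any yaw. The knob sits on a rising steel stem above the arm and comes down as it is wound clockwise: 24 mm per turn (3.82 mm per rad). At angle 0 its underside is 186 mm above the table; the nut below it, 28 mm across, tops out at 156 mm.
- knob (a joint): Knob angle, rad, growing clockwise seen from above (winding down), 0 to 5.7. Free turning takes about 0.16 N m of dry friction; it stays where it is left, even under load. Once the anvil touches the sample, pressing adds 0.0038 N m per newton: a step of about 0.046 N m at the first touch, then about 0.053 N m per rad. A fast stop rebounds and can flip the sign of the reading: turn the last bit slowly.
- anvil: Brass flat-ended anvil, 16 mm in diameter, at the stem's lower end; origin at its lowest point, on the press axis, 81 mm above the table at knob angle 0. The first touch on the sample already takes about 12 N; after it the force grows about 14 N per rad of the knob, so 25 N comes about 0.95 rad after the touch. Right is 18 to 32 N; over 42 N the sample cracks.
- sample_seat (a point): Middle of the carriage's upper face, 64 mm above the table, under the anvil when home. Here sits the blue sample disc, 26 mm in diameter, on a preloaded spring (yields 4 N per mm). Its thickness is not known: its top lies 3 to 12 mm above this point, so the anvil's touch must be felt as a rise of the turning torque. Axes as the press.
- vial_a: Amber glass vial with black cap, 23 mm in diameter, 60 mm high, standing on the press's base on its +x side beside the column (loose); origin at the centre of its underside.
- vial_b: Amber glass vial with red cap, 23 mm in diameter, 60 mm high, standing on the press's base on its -x side beside the column (loose); origin at the centre of its underside.
- beaker: Clear glass beaker, 70 mm in diameter, 90 mm high, standing on the table to the right of the press (loose); origin at the centre of its underside.
Things that resemble listed ones, but are neither listed nor needed, are in the scene too. Leave any blue look-alike of the vial_b alone.

How it is judged:
By the outcome, as a careful person would: the job done as asked, in the order asked, and still so for the second after the job is handed in, with the robot touching nothing.
It also fails if it takes over 72 s, if anything falls off the work surface, if the arm or the gripper's body presses on something with over 40 N, if the wrist force passes 120 N, or if a joint passes its speed limit or range.

## Working session

There is one attempt and no reset: what is moved stays moved. The work goes in short steps, Python scripts to look and compute and a tool call to move; the robot and the scene stay as the last step left them, time stands still between calls to the robot, and variables do not carry over. Pictures are saved under pics/ and viewed, at most 10 in all, crops included, and the job is handed in when it is done.

Besides the shell and the picture viewer there is one more tool, called after "Emit:" as a command line: name --argument value ..., lists and objects as JSON in quotes. play_rows: Moves the arm, as the interface text tells. Its arguments: {"type":"object","properties":{"increments":{"type":"array","items":{"type":"array"}},"force":{"type":"number"}},"required":["increments"]}

```bash
mkdir -p pics
cat > h.py <<'E'
from bench import *
import numpy as np, cv2
def W(s,p):
    T=np.array(s["world_from_camera"]); return (T@np.append(p,1))[:3]
def proj(s,P):
    T=np.linalg.inv(np.array(s["world_from_camera"])); c=(T@np.append(P,1))[:3]; u=np.array(s["intrinsics"])@c; return u[:2]/u[2]
E
python3 - <<'E'
from h import *
S={n:snapshot(n) for n in("scene","top")}
cv2.imwrite("pics/a.png",cv2.vconcat([S[n]["color"][:,:,::-1] for n in S])[:, :] if 0 else cv2.resize(cv2.hconcat([S[n]["color"][:,:,::-1] for n in S]),(800,300)))
for n in S: cv2.imwrite(f"pics/{n}.png",S[n]["color"][:,:,::-1])
for n,s in S.items():
    print(n,np.round(s["world_from_camera"],2).tolist())
    for q in("press","push_tab","knob_grip","anvil","sample_seat","vial_a","vial_b","beaker"):
        for r in pinpoint(q,s)[:3]: print(n,q,round(r["p"],2),W(s,r["xyz"]).round(1),proj(s,W(s,r["xyz"])).round())
print(sense())
E
```

```text
scene [[-0.73, 0.4, -0.55, 1214.69], [0.68, 0.41, -0.6, 627.33], [-0.02, -0.82, -0.57, 810.19], [0.0, 0.0, 0.0, 1.0]]
scene push_tab 0.83 [600.7 165.   85.5] [354. 283.]
scene push_tab 0.17 [5.775e+02 1.080e+01 2.000e-01] [308. 272.]
scene knob_grip 0.69 [577.8  10.4 207.8] [309. 200.]
scene anvil 0.42 [570.5  17.6  82.5] [313. 245.]
scene sample_seat 0.69 [586.6  54.5  67. ] [319. 261.]
scene vial_a 0.7 [424.6  19.1   3.5] [353. 244.]
scene vial_a 0.69 [624.2 -68.6  47.1] [270. 250.]
scene vial_a 0.66 [425.  -64.7   1.7] [328. 230.]
scene vial_b 0.7 [424.6  19.1   3.5] [353. 244.]
scene vial_b 0.69 [624.2 -68.6  47.1] [270. 250.]
scene vial_b 0.66 [425.  -64.7   1.7] [328. 230.]
scene beaker 0.87 [ 471.2 -392.4    0.7] [237. 189.]
scene beaker 0.41 [576.4  12.6   2.5] [309. 271.]
top [[0.04, -0.98, 0.21, 367.68], [-1.0, -0.04, 0.0, -91.97], [0.0, -0.21, -0.98, 1014.64], [0.0, 0.0, 0.0, 1.0]]
top press 0.64 [576.5  12.9  -1.2] [236. 218.]
top push_tab 0.92 [602.8 163.9  81.7] [157. 193.]
top knob_grip 0.71 [570.9  16.1 201.5] [223. 197.]
top sample_seat 0.8 [586.2  59.3  65.3] [210. 
[... 337 characters left out ...]
. 273.]
{'time': 0.9, 'joint_pos': array([-7.73142314e+01,  7.47014137e+00,  8.52679541e+01,  2.63066617e-03,
        8.72611265e+01, -4.89372588e+00]), 'qd': array([ 0.03906883,  0.05396001, -0.03406387, -0.03523147, -0.08050474,
       -0.04911714]), 'joint_efforts': array([-1.01019243e-03, -5.69328940e+01, -5.00868344e+01, -2.43433169e-04,
        1.38157480e-03, -2.53257997e-05]), 'tool_pos': array([ 181.24942228, -571.97636181,  231.30143577]), 'tcp_rot': array([ 1.79999001e+02, -2.55171293e-03,  1.75793689e+01]), 'ft_force': array([-0.42483244, -0.7564218 , -0.08500564]), 'wrist_torque': array([-0.027406  , -0.01654626,  0.00794807]), 'grip_force': 0.0, 'finger_gap': 85.71553303968312}
```

View pics/scene.png

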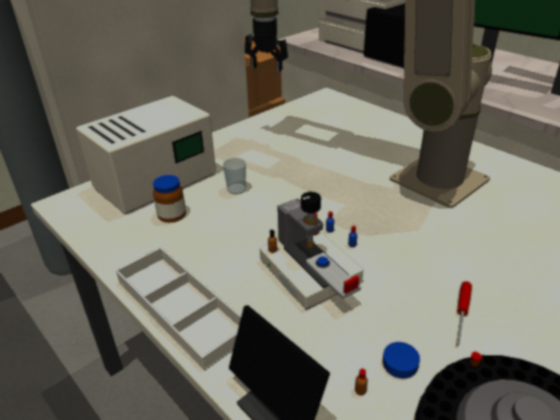

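View pics/top.png

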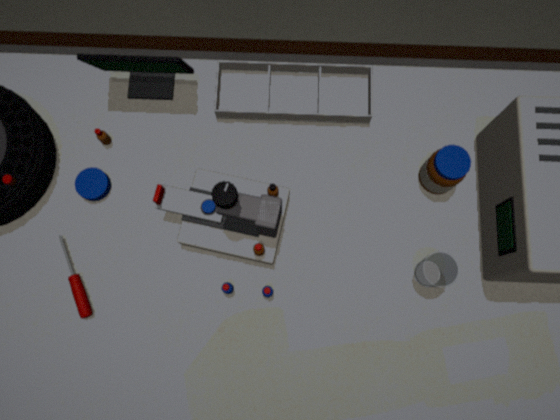

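The scene view shows the press at about (315,250), its knob at (311,202) and the red tab at (351,284). In the top view the knob is at (224,195), the tab at (158,194) and the vials at (272,190) and (259,248). Blue look-alikes stand at (228,288) and (267,291). Next I'll refine the axis and yaw and check them with an overlay.

```bash
cat > fit.py <<'E'
from h import *
from scipy.optimize import least_squares
S={n:snapshot(n) for n in("scene","top")}
obs=[]
for n,s in S.items():
    for q,P in(("knob_grip",None),("push_tab",None)):
        r=regions_of(q,s)
        if r:
            m=np.array(r[0]["mask"]); v,u=np.nonzero(m); print(n,q,round(r[0]["p"],2),m.sum(),u.mean().round(1),v.mean().round(1),u.min(),u.max(),v.min(),v.max())
            obs.append((n,q,u.min(),u.max(),v.min(),v.max()))
a=np.linspace(0,2*np.pi,60)
knob=np.array([[22*np.cos(t),22*np.sin(t),z] for t in a for z in(186,216)])
tab=np.array([[x,y,z] for x in(-18,18) for y in(145,155) for z in(64,94)])
def tr(p,M):
    c,s_=np.cos(p[2]),np.sin(p[2]); return np.c_[p[0]+c*M[:,0]-s_*M[:,1],p[1]+s_*M[:,0]+c*M[:,1],M[:,2]]
def pj(n,p,M): return np.array([proj(S[n],P) for P in tr(p,M)])
def res(p):
    o=[]
    for n,q,u0,u1,v0,v1 in obs:
        x=pj(n,p,knob if q[0]=="k" else tab)
        b=np.r_[x.min(0),x.max(0)]
        o+=[(b[0]+b[2]-u0-u1)/2,(b[1]+b[3]-v0-v1)/2] if q[0]=="k" else [(b[0]+b[2]-u0-u1)/2,(b[1]+b[3]-v0-v1)/2]
    return np.array(o)
f=least_squares(res,[575,14,-.19]); p=f.x
print(p,np.degrees(p[2]),f.fun.round(1))
box=np.array([[x,y,z] for z in(0,45) for x,y in((-80,-100),(80,-100),(80,100),(-80,100))])
out=[]
for n,(u,v) in(("top",(130,140)),("scene",(230,170))):
    im=cv2.resize(S[n]["color"][v:v+145,u:u+190,::-1],None,fx=4,fy=4,interpolation=cv2.INTER_CUBIC)
    im=np.clip(im.astype(float)*1.5,0,255).astype(np.uint8)
    for M,c in((knob,(0,255,255)),(tab,(255,255,0)),(box,(0,255,0))):
        for k in pj(n,p,M): cv2.circle(im,tuple(int(t) for t in (k-[u,v])*4+2),2,c,-1)
    cv2.imwrite(f"pics/fit_{n}.png",im)
E
python3 fit.py
```

```text
scene knob_grip 0.96 443 310.3 201.9 299 321 191 213
scene push_tab 0.6 1235 333.8 275.5 306 360 253 298
top knob_grip 0.63 593 224.6 194.7 212 237 181 209
top push_tab 0.6 1587 185.6 202.4 153 221 184 222
[ 5.63085009e+02 -1.11074289e+01 -2.92531267e-01] -16.760806988517075 [ -3.4  -6.2   7.    3.4  14.1   6.4 -14.1 -10.7]
```

View pics/fit_top.png

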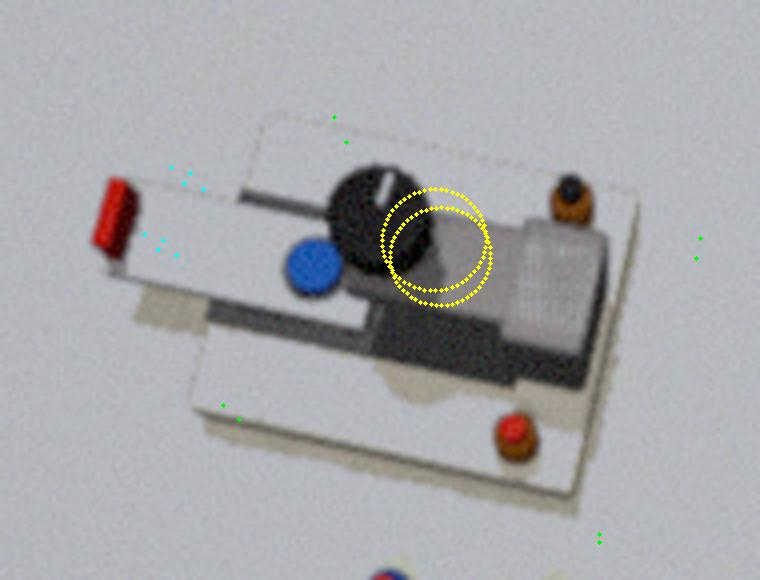

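View pics/fit_scene.png

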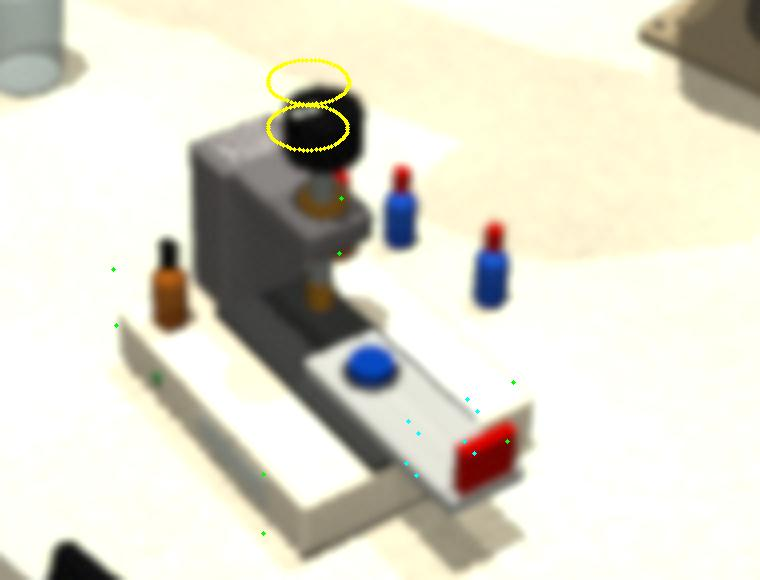

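The overlay is off because the network's tab mask covers the whole carriage. The base corners show clearly at crop pixels (638,193), (574,495), (193,408) and (265,117) in the top view, and at (305,508), (118,318) and (530,403) in the scene view. I'll refit with those plus the red tab pixels.

```bash
cat > p.py <<'E'
import re
t=open('fit.py').read()
t=t.replace('f=least','''
obs=[o for o in obs if o[1][0]=="k"]
C={"top":[((638,193),(80,-100)),((574,495),(-80,-100)),((193,408),(-80,100)),((265,117),(80,100))],"scene":[((305,508),(80,100)),((118,318),(80,-100)),((530,403),(-80,100))]}
O={"top":(130,140),"scene":(230,170)}
for n in S:
    c=S[n]["color"].astype(int); m=(c[...,0]>100)&(c[...,1]<60)&(c[...,2]<60); b=(140,170,180,215) if n=="top" else (335,270,365,300)
    v,u=np.nonzero(m[b[1]:b[3],b[0]:b[2]]); obs.append((n,"push_tab",u.min()+b[0],u.max()+b[0],v.min()+b[1],v.max()+b[1])); print(obs[-1])
def res2(p):
    o=list(res(p))
    for n in C:
        for a_,b in C[n]:
            o+=list(.5*(pj(n,p,np.array([[*b,45.]]))[0]-(np.array(a_)-1.5)/4-O[n]))
    return np.array(o)
f=least''').replace('squares(res,','squares(res2,')
open('fit2.py','w').write(t)
E
python3 p.py; python3 fit2.py
```

```text
scene knob_grip 0.88 397 309.8 202.1 300 320 192 213
scene push_tab 0.93 1143 333.4 275.4 306 359 254 297
top knob_grip 0.8 597 224.4 194.4 211 237 181 208
top push_tab 0.57 1593 185.5 202.2 154 221 183 221
('scene', 'push_tab', np.int64(344), np.int64(358), np.int64(276), np.int64(283))
('top', 'push_tab', np.int64(153), np.int64(160), np.int64(185), np.int64(200))
[ 5.74552523e+02  1.29110789e+01 -1.77951585e-01] -10.195874768436905 [ 0.8 -0.2  1.1 -0.   0.8  4.9  2.1  1.8  0.5 -0.5  0.2 -0.4 -0.7 -0.1
  0.2 -0.9  0.2  0.2 -0.4 -1.   1.1 -0.9]
```

View pics/fit_top.png

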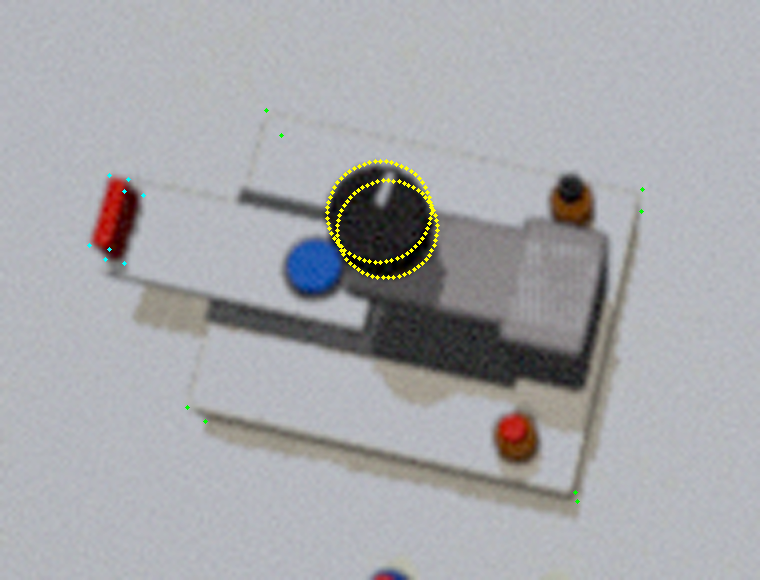

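The fit is now good: the press axis is near (574.5, 13), yaw about -10.8°, and the tab's outer face near (603, 165). I'll shut the gripper, lift, and turn the tool so its y axis lies along the press's x.

Emit:
play_rows --increments '[[-1,[0,0,-5],-0.12],[-1,[0,0,-5],-0.12],[-1,[0,0,-5],-0.12],[-1,[0,0,-5],-0.12],[-1,[0,0,-5],-0.12],[-1,[0,0,-5],-0.12],[-1,[0,0,-5],-0.12],[-1,[0,0,-5],-0.12],[-1,[0,0,-5],-0.12],[-1,[0,0,0],0]]'

```text
time: 2.33
tool_pos: [181.3, -572.5, 277.6]
tcp_rot: [180.0, 0.1, 79.8]
ft_force: [-0.5, 0.1, -0.0]
finger_gap: -0.0
grip_force: 0.0
```

```bash
cat >> h.py <<'E'
AX=np.array([574.5,13.0]); YW=np.radians(-10.8)
def to(xy,z,s=None):
    s=s or sense(); y=np.radians(s["tcp_rot"][2]); d=np.array([*xy,z])-s["tool_pos"]
    print("tool",s["tool_pos"].round(1),"rpy",s["tcp_rot"].round(2),"q",np.round(s["joint_pos"],1),"F",s["ft_force"].round(1),"T",s["wrist_torque"].round(3),"t",round(s["time"],2),"gap",s["finger_gap"],s["grip_force"])
    print("shift",(d[0]*np.cos(y)+d[1]*np.sin(y)).round(1),(d[0]*np.sin(y)-d[1]*np.cos(y)).round(1),-d[2].round(1))
def P(x,y): return AX+np.array([x*np.cos(YW)-y*np.sin(YW),x*np.sin(YW)+y*np.cos(YW)])
E
python3 -c "
from h import *
to(P(0,200),272)"
```

```text
tool [ 181.3 -572.5  277.6] rpy [1.7996e+02 1.0000e-01 7.9790e+01] q [-77.3   6.6  81.4   0.   91.9 -67.1] F [-0.5  0.1 -0. ] T [-0.011 -0.019 -0.03 ] t 2.33 gap -0.02063320874340052 0.0
shift 845.9 285.2 5.6
```

24 rows of (35.2, 11.9).

Emit:
play_rows --increments '[[-1,[35,12,0],0],[-1,[35,12,0],0],[-1,[35,12,0],0],[-1,[35,12,0],0],[-1,[35,12,0],0],[-1,[35,12,0],0],[-1,[35,12,0],0],[-1,[35,12,0],0],[-1,[35,12,0],0],[-1,[35,12,0],0],[-1,[35,12,0],0],[-1,[35,12,0],0]]'

```text
time: 3.33
tool_pos: [400.1, -183.7, 276.3]
tcp_rot: [180.0, 0.0, 79.2]
ft_force: [1.0, -0.3, -0.7]
finger_gap: -0.6
grip_force: 0.0
```

Emit:
play_rows --increments '[[-1,[35,12,0],0],[-1,[35,12,0],0],[-1,[35,12,0],0],[-1,[35,12,0],0],[-1,[35,12,0],0],[-1,[35,12,0],0],[-1,[35,12,0],0],[-1,[35,12,0],0],[-1,[35,12,0],0],[-1,[35,12,0],0],[-1,[35,12,0],0],[-1,[0,0,0],0]]'

```text
time: 4.33
tool_pos: [600.8, 174.4, 273.7]
tcp_rot: [-179.8, -0.1, 79.4]
ft_force: [0.4, 0.9, -1.1]
finger_gap: -0.1
grip_force: 0.0
```

```bash
python3 -c "
from h import *
to(P(0,185),72)"
```

```text
tool [600.8 174.4 273.7] rpy [-1.7984e+02 -7.0000e-02  7.9430e+01] q [11.4 10.8 77.2  0.1 92.1 22. ] F [ 0.4  0.9 -1.1] T [ 0.036 -0.049 -0.01 ] t 4.33 gap -0.08408529673737218 0.0
shift 21.5 4.5 201.7
```

Emit:
play_rows --increments '[[-1,[15,3,5],0],[-1,[7,2,20],0],[-1,[0,0,30],0],[-1,[0,0,30],0],[-1,[0,0,30],0],[-1,[0,0,30],0],[-1,[0,0,25],0],[-1,[0,0,15],0],[-1,[0,0,10],0],[-1,[0,0,5],0],[-1,[0,0,0],0]]'

```text
time: 5.25
tool_pos: [608.3, 189.4, 75.4]
tcp_rot: [-179.9, 0.0, 79.4]
ft_force: [1.1, -0.1, -0.3]
finger_gap: 0.1
grip_force: 0.0
```

```bash
python3 -c "
from h import *
to(P(0,116),72)
s=snapshot('scene'); im=s['color'][190:330,230:420,::-1]; cv2.imwrite('pics/c.png',cv2.resize(im,None,fx=4,fy=4))"
```

```text
tool [608.3 189.4  75.4] rpy [-1.7993e+02  3.0000e-02  7.9350e+01] q [12.7 20.  87.5 -0.  72.6 23.3] F [ 1.1 -0.1 -0.3] T [ 0.025 -0.025 -0.018] t 5.25 gap 0.0981085258441884 0.0
shift -63.6 -0.3 3.4
```

View pics/c.png

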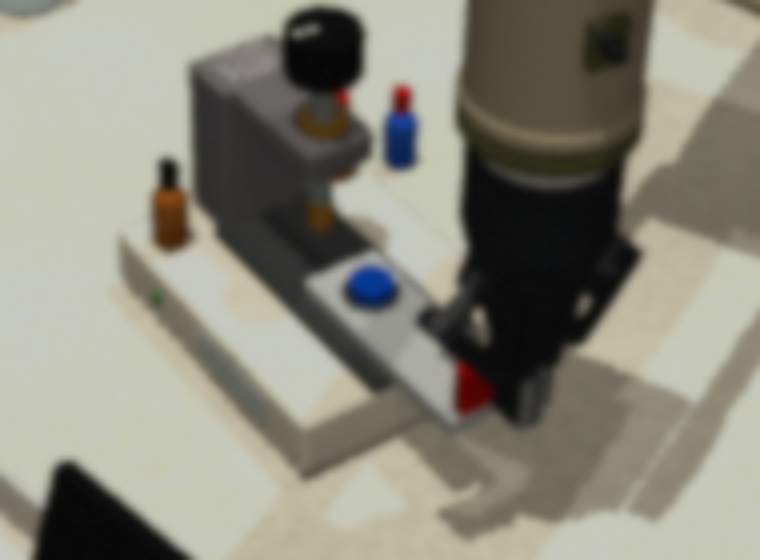

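The fingers stand at (520,390), just outside the red tab at (475,390). Now I'll push.

Emit:
play_rows --increments '[[-1,[-6,0,2],0],[-1,[-6,0,0],0],[-1,[-6,0,0],0],[-1,[-6,0,0],0],[-1,[-6,0,0],0],[-1,[-6,0,0],0],[-1,[-6,0,0],0],[-1,[-4,0,0],0],[-1,[-2,0,0],0],[-1,[0,0,0],0]]'

```text
time: 6.13
tool_pos: [599.7, 141.6, 74.1]
tcp_rot: [-180.0, 0.0, 79.4]
ft_force: [0.2, 1.6, 0.3]
finger_gap: 0.1
grip_force: 0.2
```

```bash
python3 -c "
from h import *
to(P(0,116),72)"
```

```text
tool [599.7 141.6  74.1] rpy [-1.7997e+02  4.0000e-02  7.9420e+01] q [ 8.5 17.1 91.2 -0.  71.8 19.1] F [0.2 1.6 0.3] T [ 0.119 -0.086  0.052] t 6.13 gap 0.05185495996936814 0.23588609605212696
shift -15.0 -0.8 2.1
```

Emit:
play_rows --increments '[[-1,[-3,0,0],0],[-1,[-3,0,0],0],[-1,[-2,0,0],0],[-1,[-1,0,0],0],[-1,[-1,0,0],0]]'

```text
time: 6.55
tool_pos: [597.9, 132.6, 74.0]
tcp_rot: [-180.0, 0.0, 79.5]
ft_force: [0.8, 4.0, -0.1]
finger_gap: 0.1
grip_force: 2.0
```

Emit:
play_rows --increments '[[-1,[-1,0,0],0],[-1,[-1,0,0],0],[-1,[-1,0,0],0]]'

```text
time: 6.8
tool_pos: [597.4, 129.6, 74.1]
tcp_rot: [-180.0, 0.0, 79.5]
ft_force: [1.5, 4.2, -0.9]
finger_gap: -0.1
grip_force: 2.0
```

Emit:
play_rows --increments '[[-1,[-1,0,0],0],[-1,[-1,0,0],0]]'

```text
time: 6.97
tool_pos: [597.0, 127.7, 74.0]
tcp_rot: [-180.0, 0.0, 79.5]
ft_force: [0.7, 4.4, -0.4]
finger_gap: 0.2
grip_force: 2.1
```

Emit:
play_rows --increments '[[-1,[-1,0,0],0],[-1,[-1,0,0],0]]'

```text
time: 7.13
tool_pos: [597.0, 127.5, 74.1]
tcp_rot: [-180.0, -0.2, 79.5]
ft_force: [4.2, 16.1, -5.0]
finger_gap: 0.0
grip_force: 8.4
```

Emit:
play_rows --increments '[[-1,[-1,0,0],0],[-1,[-1,0,0],0]]'

```text
time: 7.3
tool_pos: [597.0, 127.5, 74.2]
tcp_rot: [180.0, -0.3, 79.5]
ft_force: [6.6, 24.4, -6.5]
finger_gap: -0.2
grip_force: 12.6
```

Emit:
play_rows --increments '[[-1,[-1,0,0],0],[-1,[0,0,0],0]]'

```text
time: 7.47
tool_pos: [597.0, 127.5, 74.3]
tcp_rot: [179.9, -0.4, 79.5]
ft_force: [5.9, 24.9, -7.4]
finger_gap: 0.1
grip_force: 12.8
```

The carriage is against its hard stop: the force rose to 25 N with no motion. I'll back off, rise, and pre-turn the wrist.

Emit:
play_rows --increments '[[-1,[10,0,0],0],[-1,[20,0,0],0],[-1,[20,0,-10],0],[-1,[0,0,-35],0],[0,[0,0,-40],0],[1,[0,0,-40],0],[1,[0,0,-40],0],[1,[0,0,-30],-0.1],[1,[0,0,0],-0.12],[1,[0,0,0],-0.12],[1,[0,0,0],-0.12],[1,[0,0,0],-0.12]]'

```text
time: 8.47
tool_pos: [605.4, 171.0, 269.4]
tcp_rot: [-179.9, 0.1, 113.0]
ft_force: [-1.0, 0.2, -0.2]
finger_gap: 85.6
grip_force: 0.0
```

Emit:
play_rows --increments '[[1,[0,0,0],-0.12],[1,[0,0,0],-0.12],[1,[0,0,0],-0.12],[1,[0,0,0],-0.12],[1,[0,0,0],-0.12],[1,[0,0,0],-0.12],[1,[0,0,0],-0.12],[1,[0,0,0],-0.12],[1,[0,0,0],-0.12],[1,[0,0,0],-0.12],[1,[0,0,0],-0.12],[1,[0,0,0],-0.12]]'

```text
time: 9.47
tool_pos: [605.3, 170.9, 269.0]
tcp_rot: [-179.9, -0.1, -164.5]
ft_force: [0.3, -0.1, -0.5]
finger_gap: 85.6
grip_force: 0.0
```

Emit:
play_rows --increments '[[1,[0,0,0],-0.12],[1,[0,0,0],-0.12],[1,[0,0,0],-0.12],[1,[0,0,0],-0.12],[1,[0,0,0],-0.12],[1,[0,0,0],0],[1,[0,0,0],0]]'

```text
time: 10.05
tool_pos: [605.4, 171.3, 269.1]
tcp_rot: [-180.0, -0.1, -130.7]
ft_force: [-0.5, -0.7, 0.6]
finger_gap: 85.3
grip_force: 0.0
```

```bash
python3 -c "
from h import *
to(AX,270)"; python3 fit2.py
```

```text
tool [605.4 171.3 269.1] rpy [-1.7999e+02 -6.0000e-02 -1.3068e+02] q [  11.2   11.3   77.1   -0.    91.6 -128.2] F [-0.5 -0.7  0.6] T [ 0.05  -0.    -0.016] t 10.05 gap 85.34931124376713 0.0
shift 140.2 -79.7 -0.9
scene knob_grip 0.65 396 309.7 202.2 300 320 191 213
scene push_tab 0.83 981 320.8 263.7 295 344 245 283
top knob_grip 0.75 610 224.6 194.5 211 238 181 208
top push_tab 0.69 1181 203.5 208.2 177 246 189 227Traceback (most recent call last):
  File "fit2.py", line 30, in <module>
    v,u=np.nonzero(m[b[1]:b[3],b[0]:b[2]]); obs.append((n,"push_tab",u.min()+b[0],u.max()+b[0],v.min()+b[1],v.max()+b[1])); print(obs[-1])
                                                                     ~~~~~^^
    return umr_minimum(a, axis, None, out, keepdims, initial, where)
ValueError: zero-size array to reduction operation minimum which has no identity
```

Run:
```python
from h import *
from scipy.optimize import least_squares
S={n:snapshot(n) for n in("scene","top")}; O={}
for n,s in S.items():
    M=np.zeros(2);k=0
    v,u=np.nonzero(regions_of("knob_grip",s)[0]["mask"]); O[n]=np.array([u.mean(),v.mean()])
a=np.linspace(0,2*np.pi,60)
def cen(n,p):
    x=np.array([proj(S[n],[p[0]+22*np.cos(t),p[1]+22*np.sin(t),z]) for t in a for z in(186,216)],np.float32)
    m=cv2.moments(cv2.convexHull(x)); return np.array([m["m10"],m["m01"]])/m["m00"]
for ns in(("scene",),("top",),("scene","top")):
    f=least_squares(lambda p:np.concatenate([cen(n,p)-O[n] for n in ns]),[574,13],diff_step=1e-3); print(ns,f.x.round(1),f.fun.round(2))
to(f.x,250)
```

```text
('scene',) [575.4  11.8] [ 0. -0.]
('top',) [574.3  14. ] [-0. -0.]
('scene', 'top') [574.9  13.3] [ 0.67  0.18  0.45 -0.3 ]
tool [605.5 171.9 269.3] rpy [ 180.     -0.   -130.45] q [  11.2   11.3   77.1   -0.    91.6 -128.4] F [-0.1  0.9  0.8] T [-0.032 -0.037  0.006] t 10.55 gap 85.17461404633075 0.0
shift 140.6 -79.6 19.3
```

Emit:
play_rows --increments '[[1,[20,-12,0],0],[1,[30,-17,0],0],[1,[30,-17,0],0],[1,[30,-17,0],0],[1,[20,-11,0],0],[1,[10,-5,0],0],[1,[0,0,0],0],[1,[0,0,0],0]]'

```text
time: 11.22
tool_pos: [574.9, 14.2, 269.5]
tcp_rot: [180.0, 0.0, -130.5]
ft_force: [0.9, 0.0, -0.6]
finger_gap: 85.7
grip_force: 0.0
```

Run:
```python
from h import *
to((574.9,13.3),186)
s=snapshot('scene'); im=s['color'][130:270,220:410,::-1]; cv2.imwrite('pics/d.png',cv2.resize(im,None,fx=4,fy=4))
```

```text
tool [574.9  14.2 269.5] rpy [ 1.800e+02  4.000e-02 -1.305e+02] q [  -3.7    2.9   86.2    0.    90.9 -143.2] F [ 0.9  0.  -0.6] T [ 0.005 -0.036 -0.032] t 11.22 gap 85.69029893162211 0.0
shift 0.7 -0.5 83.5
```

Emit:
play_rows --increments '[[1,[0.7,-0.5,10],0],[1,[0,0,15],0],[1,[0,0,15],0],[1,[0,0,15],0],[1,[0,0,15],0],[1,[0,0,9],0],[1,[0,0,4.5],0],[1,[0,0,0],0],[-1,[0,0,0],0],[-1,[0,0,0],0],[-1,[0,0,0],0],[-1,[0,0,0],0]]' --force 25

```text
time: 12.27
tool_pos: [574.4, 14.3, 187.3]
tcp_rot: [179.9, 0.1, -130.4]
ft_force: [-5.3, -1.1, 12.1]
finger_gap: 43.1
grip_force: 25.2
```

Run:
```python
from h import *
to((574.9,13.3),186)
```

```text
tool [574.4  14.3 187.3] rpy [ 1.7991e+02  6.0000e-02 -1.3041e+02] q [-3.800e+00  5.000e+00  9.260e+01  1.000e-01  8.250e+01 -1.434e+02] F [-5.3 -1.1 12.1] T [-0.246  0.695  0.079] t 12.27 gap 43.083861056987054 25.246243178844452
shift 0.4 -1.0 1.3
```

The grip is centred: gap 43 mm and small side forces. I'll raise the grip to 40 N and begin winding, reading the torque as it goes.

```bash
cat > tq.py <<'E'
from h import *
import sys
n=int(sys.argv[1]) if len(sys.argv)>1 else 4
R=[]
for i in range(n):
    s=sense(); R.append([s["wrist_torque"][2],s["joint_efforts"][5]])
    if i<n-1: snapshot("top")
R=np.array(R)
print("Tz",R[:,0].round(3),"mean",R[:,0].mean().round(3),"J6",R[:,1].round(3),"yaw",s["tcp_rot"][2].round(2),"pos",s["tool_pos"].round(1),"F",s["ft_force"].round(1),"q6",s["joint_pos"][5].round(1),"t",round(s["time"],2),"gap",round(s["finger_gap"],1),round(s["grip_force"],1))
E
python3 tq.py 3
```

```text
Tz [0.079 0.055 0.027] mean 0.054 J6 [0.021 0.029 0.018] yaw -130.4 pos [574.5  14.2 187.4] F [-8.1  4.8  8.9] q6 -143.4 t 12.37 gap 43.6 25.1
```

Emit:
play_rows --increments '[[-1,[0,0,0],0],[-1,[0,0,0],0],[-1,[0,0,0.1],0.02],[-1,[0,0,0.2],0.05],[-1,[0,0,0.2],0.05],[-1,[0,0,0.2],0.05],[-1,[0,0,0.2],0.05],[-1,[0,0,0.2],0.05],[-1,[0,0,0.2],0.04],[-1,[0,0,0.1],0.03],[-1,[0,0,0.1],0.02],[-1,[0,0,0.1],0.02]]' --force 40

```text
time: 13.37
tool_pos: [574.6, 14.1, 186.0]
tcp_rot: [179.9, 0.0, -152.2]
ft_force: [-8.1, 4.7, 8.8]
finger_gap: 42.8
grip_force: 40.3
```

```bash
python3 tq.py 4
```

```text
Tz [ 0.101  0.067  0.039 -0.027] mean 0.045 J6 [-0.337 -0.193  0.417  0.133] yaw -152.19 pos [574.6  14.1 186. ] F [-7.4  3.7  8.7] q6 -121.6 t 13.52 gap 43.2 40.4
```

Emit:
play_rows --increments '[[-1,[0,0,0.1],0.02],[-1,[0,0,0.1],0.02],[-1,[0,0,0.1],0.02],[-1,[0,0,0.1],0.02]]'

```text
time: 13.85
tool_pos: [574.6, 14.1, 185.7]
tcp_rot: [179.9, 0.0, -156.8]
ft_force: [-8.7, 3.8, 9.9]
finger_gap: 43.4
grip_force: 40.4
```

```bash
python3 tq.py 4
```

```text
Tz [ 0.103  0.04  -0.038 -0.003] mean 0.026 J6 [-0.394 -0.208  0.412  0.131] yaw -156.77 pos [574.6  14.1 185.7] F [-8.5  3.  10. ] q6 -117.0 t 14.0 gap 43.1 40.5
```

At rest the torque decays, so it has to be read while turning, with no time passing in between. I'll do short equal calls, each followed by a single reading.

Emit:
play_rows --increments '[[-1,[0,0,0.1],0.03],[-1,[0,0,0.1],0.03],[-1,[0,0,0.1],0.03],[-1,[0,0,0.1],0.03]]'

```text
time: 14.33
tool_pos: [574.6, 14.0, 185.3]
tcp_rot: [179.9, 0.0, -163.7]
ft_force: [-8.3, 3.1, 9.6]
finger_gap: 42.9
grip_force: 40.4
```

```bash
python3 tq.py 1
```

```text
Tz [0.13] mean 0.13 J6 [-0.642] yaw -163.71 pos [574.6  14.  185.3] F [-8.3  3.1  9.6] q6 -110.0 t 14.33 gap 42.9 40.4
```

Emit:
play_rows --increments '[[-1,[0,0,0.1],0.03],[-1,[0,0,0.1],0.03],[-1,[0,0,0.1],0.03],[-1,[0,0,0.1],0.03]]'

```text
time: 14.67
tool_pos: [574.6, 14.0, 184.8]
tcp_rot: [179.9, 0.0, -170.6]
ft_force: [-7.6, 2.3, 9.3]
finger_gap: 43.1
grip_force: 40.4
```

```bash
python3 tq.py 1
```

```text
Tz [0.14] mean 0.14 J6 [-0.639] yaw -170.6 pos [574.6  14.  184.8] F [-7.6  2.3  9.3] q6 -103.2 t 14.67 gap 43.1 40.4
```

Emit:
play_rows --increments '[[-1,[0,0,0.1],0.03],[-1,[0,0,0.1],0.03],[-1,[0,0,0.1],0.03],[-1,[0,0,0.1],0.03]]'

```text
time: 15.0
tool_pos: [574.6, 13.9, 184.4]
tcp_rot: [180.0, 0.0, -177.5]
ft_force: [-5.5, 2.7, 8.4]
finger_gap: 42.9
grip_force: 40.4
```

```bash
python3 tq.py 1
```

```text
Tz [0.122] mean 0.122 J6 [-0.638] yaw -177.47 pos [574.6  13.9 184.4] F [-5.5  2.7  8.4] q6 -96.3 t 15.0 gap 42.9 40.4
```

Emit:
play_rows --increments '[[-1,[0,0,0.1],0.03],[-1,[0,0,0.1],0.03],[-1,[0,0,0.1],0.03],[-1,[0,0,0.1],0.03]]'

```text
time: 15.33
tool_pos: [574.6, 13.9, 183.9]
tcp_rot: [180.0, 0.0, 175.7]
ft_force: [-6.9, 2.5, 8.1]
finger_gap: 42.9
grip_force: 40.4
```

```bash
python3 tq.py 1
```

```text
Tz [0.16] mean 0.16 J6 [-0.636] yaw 175.65 pos [574.6  13.9 183.9] F [-6.9  2.5  8.1] q6 -89.4 t 15.33 gap 42.9 40.4
```

Emit:
play_rows --increments '[[-1,[0,0,0.1],0.03],[-1,[0,0,0.1],0.03],[-1,[0,0,0.1],0.03],[-1,[0,0,0.1],0.03]]'

```text
time: 15.67
tool_pos: [574.6, 13.8, 183.5]
tcp_rot: [180.0, 0.0, 168.8]
ft_force: [-7.5, 2.6, 7.8]
finger_gap: 43.6
grip_force: 40.4
```

```bash
python3 tq.py 1
```

```text
Tz [0.138] mean 0.138 J6 [-0.634] yaw 168.78 pos [574.6  13.8 183.5] F [-7.5  2.6  7.8] q6 -82.5 t 15.67 gap 43.6 40.4
```

Emit:
play_rows --increments '[[-1,[0,0,0.1],0.03],[-1,[0,0,0.1],0.03],[-1,[0,0,0.1],0.03],[-1,[0,0,0.1],0.03]]'

```text
time: 16.0
tool_pos: [574.6, 13.8, 183.0]
tcp_rot: [180.0, -0.0, 161.9]
ft_force: [-6.6, 2.2, 8.3]
finger_gap: 42.9
grip_force: 40.4
```

```bash
python3 tq.py 1
```

```text
Tz [0.187] mean 0.187 J6 [-0.633] yaw 161.9 pos [574.6  13.8 183. ] F [-6.6  2.2  8.3] q6 -75.7 t 16.0 gap 42.9 40.4
```

J6 effort is very steady (-0.635 at this speed), so it is a clean touch detector. 1.18 rad so far.

Emit:
play_rows --increments '[[-1,[0,0,0.12],0.03],[-1,[0,0,0.12],0.03],[-1,[0,0,0.12],0.03],[-1,[0,0,0.12],0.03]]'

```text
time: 16.33
tool_pos: [574.6, 13.7, 182.6]
tcp_rot: [180.0, -0.0, 155.0]
ft_force: [-7.3, 2.8, 8.5]
finger_gap: 42.9
grip_force: 40.4
```

```bash
python3 tq.py 1
```

```text
Tz [0.08] mean 0.08 J6 [-0.634] yaw 155.02 pos [574.6  13.7 182.6] F [-7.3  2.8  8.5] q6 -68.8 t 16.33 gap 42.9 40.4
```

Emit:
play_rows --increments '[[-1,[0,0,0.12],0.03],[-1,[0,0,0.12],0.03],[-1,[0,0,0.12],0.03],[-1,[0,0,0.12],0.03]]'

```text
time: 16.67
tool_pos: [574.5, 13.7, 182.1]
tcp_rot: [180.0, -0.0, 148.1]
ft_force: [-7.6, 2.8, 8.5]
finger_gap: 42.9
grip_force: 40.4
```

```bash
python3 tq.py 1
```

```text
Tz [0.124] mean 0.124 J6 [-0.634] yaw 148.15 pos [574.5  13.7 182.1] F [-7.6  2.8  8.5] q6 -61.9 t 16.67 gap 42.9 40.4
```

Emit:
play_rows --increments '[[-1,[0,0,0.12],0.03],[-1,[0,0,0.12],0.03],[-1,[0,0,0.12],0.03],[-1,[0,0,0.12],0.03]]'

```text
time: 17.0
tool_pos: [574.5, 13.6, 181.6]
tcp_rot: [180.0, -0.0, 141.3]
ft_force: [-7.4, 1.8, 8.4]
finger_gap: 42.9
grip_force: 40.4
```

```bash
python3 tq.py 1
```

```text
Tz [0.124] mean 0.124 J6 [-0.634] yaw 141.27 pos [574.5  13.6 181.6] F [-7.4  1.8  8.4] q6 -55.0 t 17.0 gap 42.9 40.4
```

Emit:
play_rows --increments '[[-1,[0,0,0.12],0.03],[-1,[0,0,0.12],0.03],[-1,[0,0,0.12],0.03],[-1,[0,0,0.12],0.03]]'

```text
time: 17.33
tool_pos: [574.5, 13.6, 181.2]
tcp_rot: [180.0, -0.0, 134.4]
ft_force: [-7.8, 2.2, 9.1]
finger_gap: 42.9
grip_force: 40.5
```

```bash
python3 tq.py 1
```

```text
Tz [0.071] mean 0.071 J6 [-0.636] yaw 134.4 pos [574.5  13.6 181.2] F [-7.8  2.2  9.1] q6 -48.2 t 17.33 gap 42.9 40.5
```

Emit:
play_rows --increments '[[-1,[0,0,0.12],0.03],[-1,[0,0,0.12],0.03],[-1,[0,0,0.12],0.03],[-1,[0,0,0.12],0.03]]'

```text
time: 17.67
tool_pos: [574.4, 13.6, 180.7]
tcp_rot: [180.0, -0.0, 127.5]
ft_force: [-9.1, 0.8, 9.0]
finger_gap: 42.9
grip_force: 40.5
```

```bash
python3 tq.py 1
```

```text
Tz [0.163] mean 0.163 J6 [-0.636] yaw 127.52 pos [574.4  13.6 180.7] F [-9.1  0.8  9. ] q6 -41.3 t 17.67 gap 42.9 40.5
```

Emit:
play_rows --increments '[[-1,[0,0,0.12],0.03],[-1,[0,0,0.12],0.03],[-1,[0,0,0.12],0.03],[-1,[0,0,0.12],0.03]]'

```text
time: 18.0
tool_pos: [574.4, 13.6, 180.2]
tcp_rot: [-180.0, -0.0, 120.6]
ft_force: [-8.6, 1.5, 9.6]
finger_gap: 43.0
grip_force: 40.6
```

```bash
python3 tq.py 1
```

```text
Tz [0.172] mean 0.172 J6 [-0.634] yaw 120.64 pos [574.4  13.6 180.2] F [-8.6  1.5  9.6] q6 -34.4 t 18.0 gap 43.0 40.6
```

Emit:
play_rows --increments '[[-1,[0,0,0.12],0.03],[-1,[0,0,0.12],0.03],[-1,[0,0,0.12],0.03],[-1,[0,0,0.12],0.03]]'

```text
time: 18.33
tool_pos: [574.4, 13.5, 179.9]
tcp_rot: [-180.0, -0.0, 113.8]
ft_force: [-9.4, 1.2, 10.0]
finger_gap: 42.8
grip_force: 40.7
```

```bash
python3 tq.py 1
```

```text
Tz [0.149] mean 0.149 J6 [-0.593] yaw 113.77 pos [574.4  13.5 179.9] F [-9.4  1.2 10. ] q6 -27.5 t 18.33 gap 42.8 40.7
```

Emit:
play_rows --increments '[[-1,[0,0,0.12],0.03],[-1,[0,0,0.12],0.03],[-1,[0,0,0.12],0.03],[-1,[0,0,0.12],0.03]]'

```text
time: 18.67
tool_pos: [574.3, 13.5, 179.5]
tcp_rot: [-180.0, -0.0, 106.9]
ft_force: [-9.8, 1.4, 11.0]
finger_gap: 43.0
grip_force: 40.7
```

```bash
python3 tq.py 1
```

```text
Tz [0.171] mean 0.171 J6 [-0.588] yaw 106.89 pos [574.3  13.5 179.5] F [-9.8  1.4 11. ] q6 -20.7 t 18.67 gap 43.0 40.7
```

Emit:
play_rows --increments '[[-1,[0,0,0.12],0.03],[-1,[0,0,0.12],0.03],[-1,[0,0,0.12],0.03],[-1,[0,0,0.12],0.03]]'

```text
time: 19.0
tool_pos: [574.2, 13.5, 179.0]
tcp_rot: [-180.0, -0.0, 100.0]
ft_force: [-9.4, 0.8, 11.9]
finger_gap: 42.7
grip_force: 40.8
```

```bash
python3 tq.py 1
```

```text
Tz [0.133] mean 0.133 J6 [-0.583] yaw 100.02 pos [574.2  13.5 179. ] F [-9.4  0.8 11.9] q6 -13.8 t 19.0 gap 42.7 40.8
```

Emit:
play_rows --increments '[[-1,[0,0,0.12],0.03],[-1,[0,0,0.12],0.03],[-1,[0,0,0.12],0.03],[-1,[0,0,0.12],0.03]]'

```text
time: 19.33
tool_pos: [574.2, 13.5, 178.6]
tcp_rot: [-180.0, -0.0, 93.1]
ft_force: [-11.0, 1.6, 12.6]
finger_gap: 42.7
grip_force: 40.8
```

```bash
python3 tq.py 1
```

```text
Tz [0.164] mean 0.164 J6 [-0.578] yaw 93.14 pos [574.2  13.5 178.6] F [-11.    1.6  12.6] q6 -6.9 t 19.33 gap 42.7 40.8
```

Emit:
play_rows --increments '[[-1,[0,0,0.12],0.03],[-1,[0,0,0.12],0.03],[-1,[0,0,0.12],0.03],[-1,[0,0,0.12],0.03]]'

```text
time: 19.67
tool_pos: [574.2, 13.5, 178.1]
tcp_rot: [-180.0, -0.0, 86.3]
ft_force: [-11.7, 2.3, 12.6]
finger_gap: 42.7
grip_force: 40.9
```

```bash
python3 tq.py 1
```

```text
Tz [0.205] mean 0.205 J6 [-0.573] yaw 86.27 pos [574.2  13.5 178.1] F [-11.7   2.3  12.6] q6 -0.0 t 19.67 gap 42.7 40.9
```

Emit:
play_rows --increments '[[-1,[0,0,0.12],0.03],[-1,[0,0,0.12],0.03],[-1,[0,0,0.12],0.03],[-1,[0,0,0.12],0.03]]'

```text
time: 20.0
tool_pos: [574.1, 13.6, 177.7]
tcp_rot: [-180.0, -0.0, 79.4]
ft_force: [-11.6, 1.8, 12.2]
finger_gap: 42.8
grip_force: 40.9
```

```bash
python3 tq.py 1
```

```text
Tz [0.162] mean 0.162 J6 [-0.568] yaw 79.39 pos [574.1  13.6 177.7] F [-11.6   1.8  12.2] q6 6.8 t 20.0 gap 42.8 40.9
```

The touch came just after yaw 120.6: J6 stepped, then ramped as expected. About 0.70 rad past it is roughly 22 N, so about 0.22 rad remains, taken slowly.

Emit:
play_rows --increments '[[-1,[0,0,0.12],0.03],[-1,[0,0,0.12],0.03],[-1,[0,0,0.12],0.03],[-1,[0,0,0.12],0.03]]'

```text
time: 20.33
tool_pos: [574.1, 13.6, 177.2]
tcp_rot: [-179.9, -0.0, 72.5]
ft_force: [-12.0, 1.1, 12.5]
finger_gap: 43.0
grip_force: 40.9
```

```bash
python3 tq.py 1
```

```text
Tz [0.188] mean 0.188 J6 [-0.563] yaw 72.52 pos [574.1  13.6 177.2] F [-12.    1.1  12.5] q6 13.7 t 20.33 gap 43.0 40.9
```

Emit:
play_rows --increments '[[-1,[0,0,0.1],0.03],[-1,[0,0,0.1],0.02],[-1,[0,0,0.1],0.02],[-1,[0,0,0.1],0.02],[-1,[0,0,0],0.01],[-1,[0,0,0],0],[-1,[0,0,0],0],[-1,[0,0,0],0]]'

```text
time: 21.0
tool_pos: [574.0, 13.6, 176.9]
tcp_rot: [-179.9, 0.0, 66.9]
ft_force: [-12.2, 1.4, 13.0]
finger_gap: 43.0
grip_force: 41.1
```

```bash
python3 tq.py 2
```

```text
Tz [0.088 0.149] mean 0.119 J6 [0.117 0.114] yaw 66.86 pos [574.1  13.6 176.9] F [-13.1   1.   13. ] q6 19.4 t 21.05 gap 42.9 41.1
```

That is 0.92 rad past touch, about 25 N. Now I'll release and lift clear.

Emit:
play_rows --increments '[[1,[0,0,0],0],[1,[0,0,0],0],[1,[0,0,0],0],[1,[0,0,0],0],[1,[0,0,0],0],[1,[0,0,-10],0],[1,[0,0,-20],0],[1,[0,0,-30],0],[1,[0,0,-30],0],[1,[0,0,-20],0],[1,[0,0,0],0]]'

```text
time: 21.97
tool_pos: [577.2, 13.1, 292.0]
tcp_rot: [179.5, -0.2, 66.9]
ft_force: [1.0, -0.8, 0.4]
finger_gap: 85.6
grip_force: 0.0
```

Emit:
play_rows --increments '[[1,[-20,0,0],0],[1,[-35,0,0],0],[1,[-35,0,0],0],[1,[-35,0,0],0],[1,[-35,0,0],0],[1,[-20,0,0],0],[1,[0,0,0],0]]'

```text
time: 22.55
tool_pos: [502.4, -155.7, 284.9]
tcp_rot: [180.0, 0.1, 66.6]
ft_force: [-0.2, -0.7, -0.8]
finger_gap: 85.5
grip_force: 0.0
```

Run:
```python
from h import *
to((574.9,13.3),186)
a=snapshot('scene')['color'][160:310,230:400,::-1]; b=snapshot('top')['color'][150:300,140:310,::-1]
cv2.imwrite('pics/e.png',cv2.resize(cv2.hconcat([a,b]),None,fx=2.3,fy=2.3,interpolation=cv2.INTER_CUBIC))
```

```text
tool [ 502.4 -155.7  284.9] rpy [1.800e+02 9.000e-02 6.663e+01] q [-22.7  -5.   92.4  -0.1  92.6   0.6] F [-0.2 -0.7 -0.8] T [-0.026 -0.011 -0.015] t 22.55 gap 85.4538131587977 0.0
shift 183.9 -0.5 98.9
```

View pics/e.png

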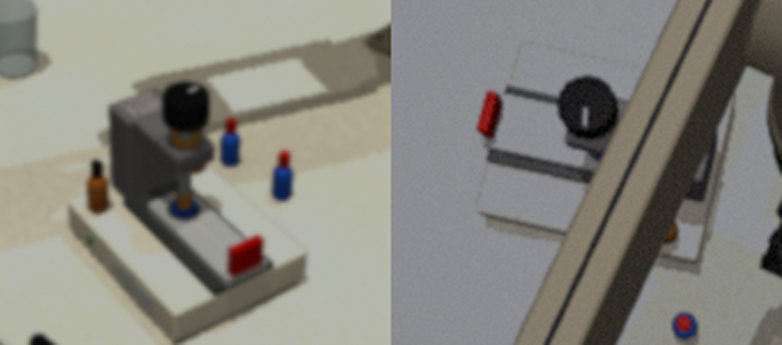

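The final picture shows the carriage home with its tab at (245,255), and the anvil down on the blue sample at (183,208). The knob mark turned by about the expected amount, and the vials stand undisturbed. Handing in.

```bash
python3 -c "
from bench import *
print(hand_in())"
```

```text
the job is handed in; nothing more can be done
None
```

I pushed the carriage home against its hard stop, wound the knob to about 25 N on the sample (estimated from the turn after first touch), released it and handed the job in, with the vials and beaker not touched.

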